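# Slide the tea tin home between the organiser's bins

## Robot

A 7-joint arm with a two-finger parallel gripper is mounted at the origin on the work surface. World frame = base frame: x ahead of the robot, y to its left, z up, the work surface at z = 0. Lengths are in m, angles in rad, forces in N, time in s.
With the tool pointing down it reaches from about 0.4 to 0.85 m from the base axis. Payload 4.5 kg.
Tool frame: the origin (TCP) lies on the centre line of the jaws, within the pads' length; the fingertips stand 11 mm ahead of it and the grasp point (between the pads) lies 8 mm behind it; z points along the fingers, y is the direction in which the jaws open and shut (so a half turn about z gives the same grasp; the last joint's range is limited). The gripper opens to 88 mm and grips with 3 to 60 N. Pads are 18 mm wide; open, the fingers measure 123 mm over their backs; the gripper's body (75 mm by 187 mm) begins 45 mm behind the grasp point.
Start: joints at [-1.253, 0.689, -0.195, 1.565, 0.157, 0.902, -0.215], TCP at [0.175, 0.6, 0.25] pointing down, gripper open.
Joint ranges: [-3.01, 3.01], [-0.46, 2.08], [-1.47, 1.51], [0.13, 2.56], [-1, 4.14], [0.04, 2.09], [-2.66, 2.66]. Speed limits (rad/s): [2.57, 2.57, 3.14, 3.14, 3.14, 3.14, 3.14].

## Interface

Orientations are given as a unit quaternion [x, y, z, w].
In Python, from plant import r, snapshot gives the robot as it stands.
- The arm moves only by the tool drive_tool, never from a script. Its argument "commands" is a list of rows, each an object of numbers: "wx", "wy", "wz": the turn, a rotation vector about the tool's x, y, z in rad; "dx", "dy", "dz": the shift along the tool's x, y, z in m; "claw": the opening, from 0 (shut) to 1 (fully open). A call has 1 to 12 rows; each row shifts and turns the commanded pose from where the row before left it, along the tool's axes as they then stand; what a row does not reach is not made up. A row lasts 1/10 s, in which the tool goes at most 50 mm and 8.59 degrees, less where a joint would pass 70% of its speed; a pose out of reach is approached as far as the arm can. A call is refused whole if a number of a shift passes 0.05 or a number of a turn 0.15, either way. A call with a gripper value outside its range is refused whole. The fingers move at their own pace and stop on an object; "grip_force" is the grip in N (left out, the last holds). Time passes only in rows, so rows that do not move let the fingers close. It gives the time, the measured TCP pose, the force and the opening at its end, in the units of the state.
- r.get_state(): the state, without advancing time (a new reading comes with each control period).
- snapshot(name): name is "scene" or "top" or "wrist"; returns a dict with "color" (420x560x3 uint8, red, green, blue), "fx", "fy", "cx", "cy" (pixels), "world_to_cam" (4x4, takes a point from world to camera coordinates); the wrist camera has in their place "T_tool_cam" (4x4, takes a point from camera to tool coordinates, whose origin is the TCP and whose axes are the flange's). Camera axes: x right, y up, looking along -z (the intrinsics and any distortion apply to the point x, -y, -z); pixel columns grow to the right and rows downward; lengths in m; the calibration is good to about 2 mm. The wrist camera is an equidistant fisheye: a pixel r from the principal point sees the ray r / f radians off the axis. A picture is of the moment at which its call begins: read the wrist's pose just before it. There is no depth.
- r.finish_job(): hands the job in, once; it reports no verdict.
The state is a dict: "clock": time; "q": joint angles; "qd": joint speeds; "joint_torque": joint torques, N m; "tool_pos": TCP position; "eef_rot": TCP orientation; "contact_force": force on the tool from outside, world axes, zero at the start; "moment": the same for the moment, N m; "opening": opening from 0.0 (shut) to 1.0 (fully open).
Only numpy, scipy, OpenCV 4.12 (cv2) and the standard library are available. Lean on these libraries where they do the work, as an engineer would, in place of code of your own. Each camera call takes 0.05 s, during which the arm holds its last target. There are 200 camera calls.

## Task

With the fingertips, slide the steel tea tin across the worktop and through the narrow gap between the two low black bins of the fixed counter organiser, until it sits square against the organiser's back rail, midway between its ends; then take the hand away. The tin is only to be pushed: keep it flat on the worktop, and do not touch the knob on its lid. Leave the mug, the soap bottle and the spice jar where they stand.

Things in the scene. Friction and masses are not known exactly. Their poses are not given: they have to be found in the camera images.
- tin: Flat closed steel tin, loose on the worktop 105 to 125 mm before the gap, up to 35 mm off its line and 0.35 rad from square. 72 mm along its own x, 90 mm along y, 40 mm high, upright edges rounded to 10 mm; 0.3 to 0.6 kg, slides at 2 to 7 N. Origin: centre of its underside, z up. Its 90 mm width goes across the gap; either long face may lead.
- knob: Small black knob on the middle of the tin's lid, 16 mm across, reaching from 40 to 53 mm above the worktop; origin on the lid's top. It must not be touched.
- organiser: Black counter organiser, fixed. Origin on the worktop at the gap's centre; x points through the gap towards the back rail (away from the robot, within 0.2 rad of world x), z up. Either side of the gap stands an open bin, 40 mm along x, 60 mm along y, 45 mm high; their inner faces, at y = +-49 mm, leave 98 mm: 4 mm each side of the tin.
- rail (a point): Middle of the back rail's front face, on the worktop, at organiser x = +100 mm, y = 0. The rail is 24 mm high and 215 mm long across y; 10 mm high rods at y = +-103 mm join it to the bins. When home, the tin's long face lies on the rail: its origin is at organiser x = +64 mm, y = 0, its rear face 8 mm past the bins.
- mug: White mug, 74 mm across, 85 mm high, with a handle; bystander beside the organiser. Origin at the centre of its underside.
- soap: Green soap bottle, 60 mm across, 130 mm high; bystander beside the organiser. Origin at the centre of its underside.
- spice: Amber spice jar, 44 mm across, 75 mm high; bystander behind the back rail. Origin at the centre of its underside.
Not all that is in view belongs to the job. Leave any purple look-alike of the tin alone.

How it is judged:
By the outcome, as a careful person would: the job done as asked, in the order asked, and still so for the second after the job is handed in, with the robot touching nothing.
It also fails if it takes over 61 s, if anything falls off the work surface, if the arm or the gripper's body presses on something with over 40 N, if the wrist force passes 120 N, or if a joint passes its speed limit or range.

## Working session

There is one attempt and no reset: what is moved stays moved. The work goes in short steps, Python scripts to look and compute and a tool call to move; the robot and the scene stay as the last step left them, time stands still between calls to the robot, and variables do not carry over. Pictures are saved under pics/ and viewed, on a budget of 10 in all, crops included, one or two more only if the job needs it, and the job is handed in when it is done.

Besides the shell and the picture viewer there is one more tool, called as name(argument=value, ...) on one line, values as JSON. drive_tool: Moves the arm, as the interface text tells. Its arguments: {"type":"object","properties":{"commands":{"type":"array","items":{"type":"object","properties":{"wx":{"type":"number"},"wy":{"type":"number"},"wz":{"type":"number"},"dx":{"type":"number"},"dy":{"type":"number"},"dz":{"type":"number"},"claw":{"type":"number"}}}},"grip_force":{"type":"number"}},"required":["commands"]}

```bash
mkdir -p pics; ls
python3 - <<'E'
from plant import r,snapshot
import cv2,numpy as np
for n in("scene","top"):
    s=snapshot(n); cv2.imwrite(f"pics/{n}0.png",s["color"][:,:,::-1]); np.savez(f"pics/{n}0.npz",**s)
    print(n,s["fx"],s["fy"],s["cx"],s["cy"],[k for k in s]);print(np.round(s["world_to_cam"],4))
st=r.get_state();print(st["tool_pos"],st["eef_rot"],st["clock"],st["contact_force"],st["opening"])
E
```

```text
pics
scene 462.028069490292 462.028069490292 272.62469810937205 208.78448943309917 ['color', 'fx', 'fy', 'cx', 'cy', 'world_to_cam']
[[ 0.2993  0.954  -0.0163 -0.1817]
 [-0.7651  0.2502  0.5933  0.4092]
 [ 0.57   -0.1651  0.8048 -1.406 ]
 [ 0.      0.      0.      1.    ]]
top 410.9028276599984 410.9028276599984 276.58814219653027 209.9007901273805 ['color', 'fx', 'fy', 'cx', 'cy', 'world_to_cam']
[[ 0.0174 -0.9998 -0.0124  0.0168]
 [ 0.995   0.0161  0.0988 -0.5783]
 [-0.0986 -0.014   0.995  -0.8507]
 [ 0.      0.      0.      1.    ]]
[0.17492749 0.59947002 0.24900207] [ 1.41403523e-01  9.89951718e-01 -7.98494050e-04 -4.79055169e-05] 0.1 [-0.53893787  0.33514517 -0.03162596] 1.001676466338325
```

View pics/top0.png

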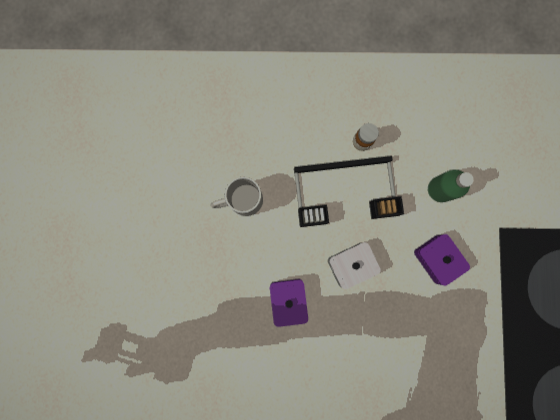

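View pics/scene0.png

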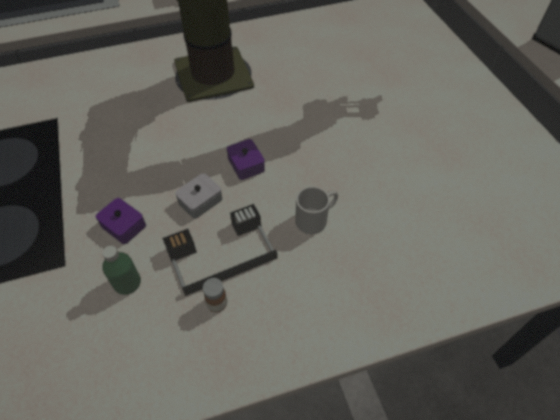

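The top view shows the steel tin near (355,265), the bins at (313,215) and (387,207), and the rail from (295,169) to (392,158). The purple look-alikes are at (289,302) and (442,260), the mug at (243,196), the soap at (450,185) and the spice jar at (366,136). The scene view agrees.

```bash
cat > h.py <<'E'
import numpy as np,cv2
from scipy.spatial.transform import Rotation as R
def ray(s,uv):
    uv=np.atleast_2d(np.asarray(uv,float));W=np.array(s["world_to_cam"])
    x=(uv[:,0]-s["cx"])/s["fx"];y=(uv[:,1]-s["cy"])/s["fy"]
    d=np.c_[x,-y,-np.ones(len(x))]@W[:3,:3]
    return -W[:3,:3].T@W[:3,3],d
def onplane(o,d,z): return (o+d*((z-o[2])/d[:,2])[:,None])[:,:2]
def wray(s,uv,st):
    uv=np.atleast_2d(np.asarray(uv,float));a=np.c_[uv[:,0]-s["cx"],uv[:,1]-s["cy"]]
    rr=np.hypot(*a.T)+1e-12;t=rr/s["fx"]
    d=np.c_[a[:,0]/rr*np.sin(t),-a[:,1]/rr*np.sin(t),-np.cos(t)]
    T=np.array(s["T_tool_cam"]);Q=R.from_quat(st["eef_rot"]).as_matrix()
    return Q@T[:3,3]+st["tool_pos"],d@T[:3,:3].T@Q.T
E
python3 - <<'E'
from h import *
s=dict(np.load("pics/top0.npz"));im=s["color"]
print("cam",ray(s,[[0,0]])[0])
P=lambda uv,z:np.round(onplane(*ray(s,uv),z),4).tolist()
hsv=cv2.cvtColor(im,cv2.COLOR_RGB2HSV)
blk=((im.max(2)<60)).astype(np.uint8); blk[:, 480:]=0
blk=cv2.morphologyEx(blk,cv2.MORPH_CLOSE,np.ones((3,3)))
for n,m,z in(("blk",blk,.04),("white",((im.min(2)>120)&(hsv[...,1]<18)).astype(np.uint8),.04)):
    c,_=cv2.findContours(m,0,2)
    for k in c:
        if 25<cv2.contourArea(k)<3000:
            b=cv2.minAreaRect(k);print(n,np.round(b[0],1),np.round(b[1],1),round(b[2],1),P([b[0]],z))
print("tin",P([[355,265]],.04),"knob",P([[356,266]],.053),"rail",P([[295,172],[392,161]],.024))
print("mug/soap/spice/purple",P([[243,196]],.085),P([[466,180]],.13),P([[369,130]],.075),P([[289,302],[442,260]],.04))
big=cv2.resize(im[120:350,200:490],None,fx=2.7,fy=2.6,interpolation=cv2.INTER_CUBIC)
cv2.imwrite("pics/topc.png",np.clip(big[:,:,::-1]*1.2,0,255).astype(np.uint8))
E
```

```text
cam [0.49118144 0.014229   0.90385117]
blk [289.  303.5] [7. 6.] 90.0 [[0.383, -0.0026]]
blk [356.  265.5] [5. 6.] 90.0 [[0.4633, -0.1408]]
blk [446.7 259.4] [6.7 7.2] 63.4 [[0.4792, -0.3287]]
blk [313.2 215.4] [19.2 28.7] 83.7 [[0.5663, -0.0509]]
blk [386.1 206.7] [19.7 32.5] 82.9 [[0.5874, -0.2042]]
blk [342.6 164.2] [ 5.9 98. ] 83.5 [[0.677, -0.1127]]
white [406.5 368.4] [12.2  8.9] 81.9 [[0.2583, -0.2427]]
white [247.5 364.7] [ 9.1 16.9] 41.6 [[0.2588, 0.0802]]
white [262.3 364.8] [13.3  8.7] 84.8 [[0.2593, 0.0501]]
white [321.5 345.5] [17.   5.7] 45.0 [[0.2999, -0.0702]]
white [354.7 265.5] [35.9 42.9] 64.3 [[0.4633, -0.138]]
white [430.5 227.5] [ 7. 17.] 0.0 [[0.545, -0.2965]]
white [ 97.9 205.3] [ 8.3 10.7] 8.1 [[0.5805, 0.4066]]
white [237.4 198.7] [30.8 47.3] 67.4 [[0.5993, 0.1099]]
white [297.5 189.9] [32.2  2.2] 83.3 [[0.6201, -0.0172]]
white [465.5 179. ] [12. 13.] 90.0 [[0.649, -0.3722]]
white [390.7 178.5] [31.4  1.8] 81.9 [[0.6477, -0.2145]]
white [368.5 132. ] [16. 17.] 90.0 [[0.7481, -0.168]]
white [553.  62.] [ 7.1 12.7] 45.0 [[0.9094, -0.5684]]
tin [[0.4643, -0.1387]] knob [[0.4627, -0.1384]] rail [[0.6617, -0.0119], [0.6891, -0.2219]]
mug/soap/spice/purple [[0.5993, 0.0938]] [[0.6306, -0.3329]] [[0.7419, -0.1617]] [[0.386, -0.0026], [0.4778, -0.319]]
```

View pics/topc.png

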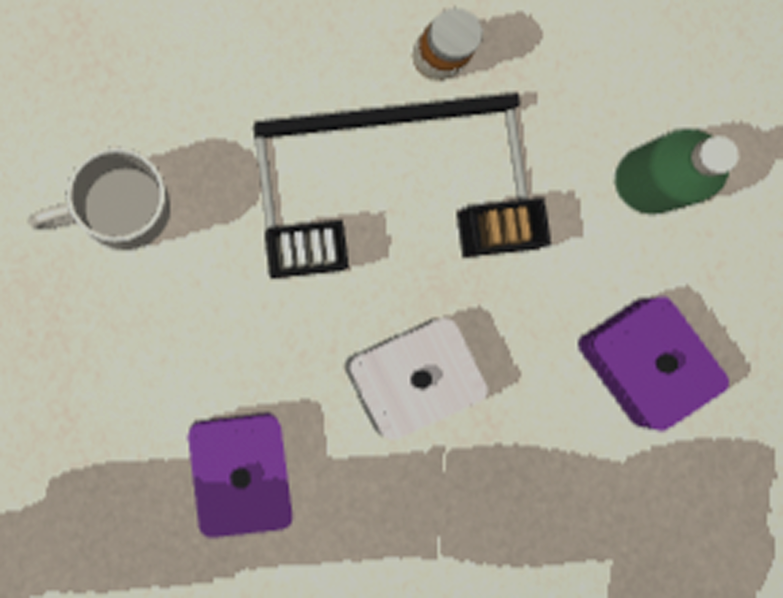

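The crop shows the tin's lid edge rising to the right, from (347,358) to (445,318). That puts its yaw near 0.39 rad against about 0.13 rad for the organiser. I'll bring the hand over for a close wrist look.

drive_tool(commands=[{"dx":-0.038,"dy":-0.023},{"dx":-0.038,"dy":-0.023},{"dx":-0.038,"dy":-0.023},{"dx":-0.038,"dy":-0.023},{"dx":-0.038,"dy":-0.023},{"dx":-0.038,"dy":-0.023},{"dx":-0.038,"dy":-0.023},{"dx":-0.038,"dy":-0.023},{"dx":-0.038,"dy":-0.023},{"dy":-0.04},{"dy":-0.04},{"dy":-0.04}])

```text
validation failed for argument at $.co...
```

drive_tool(commands=[{"dy":-0.04,"wz":-0.1,"claw":0.5},{"dy":-0.04,"wz":-0.1},{"dy":-0.04,"wz":-0.1},{"dy":-0.04,"wz":-0.1},{"dy":-0.04},{"dy":-0.03},{}])

```text
validation failed for argument at $.co...
```

Run:
```python
from plant import r,snapshot
import cv2,numpy as np
st=r.get_state();s=snapshot("wrist")
np.savez("pics/w0.npz",tool_pos=st["tool_pos"],eef_rot=st["eef_rot"],**s)
cv2.imwrite("pics/w0.png",s["color"][:,:,::-1]);print(np.round(s["T_tool_cam"],4),s["fx"],s["cx"],s["cy"])
print(st["tool_pos"],st["eef_rot"],st["clock"],st["q"],st["opening"])
```

```text
[[-0.000e+00  9.624e-01  2.717e-01  7.060e-02]
 [ 1.000e+00 -0.000e+00  1.000e-04  1.100e-03]
 [ 1.000e-04  2.717e-01 -9.624e-01 -1.359e-01]
 [ 0.000e+00  0.000e+00  0.000e+00  1.000e+00]] 325.19226210127806 281.44482529477824 211.20331098768125
[0.17492749 0.59947002 0.24900207] [ 1.41403523e-01  9.89951718e-01 -7.98494050e-04 -4.79055169e-05] 0.1 [-1.25316342  0.68989151 -0.19449478  1.56621323  0.15730217  0.90247653
 -0.2150801 ] 1.001676466338325
```

View pics/w0.png

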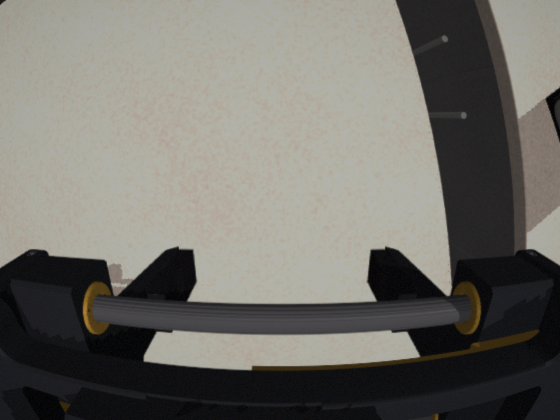

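The calls were refused, so nothing moved. The wrist camera looks along tool +x, which now faces the robot, so I'll also turn the hand round, this time with every key in the rows.

drive_tool(commands=[{"dx":0,"dy":0,"dz":0,"wx":0,"wy":0,"wz":0.15,"claw":0.5},{"dx":0,"dy":0,"dz":0,"wx":0,"wy":0,"wz":0.15,"claw":0.5},{"dx":0,"dy":0,"dz":0,"wx":0,"wy":0,"wz":0.15,"claw":0.5},{"dx":0,"dy":0,"dz":0,"wx":0,"wy":0,"wz":0.15,"claw":0.5},{"dx":0,"dy":0,"dz":0,"wx":0,"wy":0,"wz":0.15,"claw":0.5},{"dx":0,"dy":0,"dz":0,"wx":0,"wy":0,"wz":0.15,"claw":0.5},{"dx":0,"dy":0,"dz":0,"wx":0,"wy":0,"wz":0.15,"claw":0.5},{"dx":0,"dy":0,"dz":0,"wx":0,"wy":0,"wz":0.15,"claw":0.5},{"dx":0,"dy":0,"dz":0,"wx":0,"wy":0,"wz":0.15,"claw":0.5},{"dx":0,"dy":0,"dz":0,"wx":0,"wy":0,"wz":0.15,"claw":0.5}], grip_force=20)

```text
clock: 1.15
tool_pos: [0.1748, 0.5998, 0.2494]
eef_rot: [0.78, 0.626, -0.0, 0.0]
contact_force: [-0.2, -0.1, 0.6]
opening: 0.5
```

drive_tool(commands=[{"dx":-0.026,"dy":0.037,"dz":0,"wx":0,"wy":0,"wz":0,"claw":0.5},{"dx":-0.026,"dy":0.037,"dz":0,"wx":0,"wy":0,"wz":0,"claw":0.5},{"dx":-0.026,"dy":0.037,"dz":0,"wx":0,"wy":0,"wz":0,"claw":0.5},{"dx":-0.026,"dy":0.037,"dz":0,"wx":0,"wy":0,"wz":0,"claw":0.5},{"dx":-0.026,"dy":0.037,"dz":0,"wx":0,"wy":0,"wz":0,"claw":0.5},{"dx":-0.026,"dy":0.037,"dz":0,"wx":0,"wy":0,"wz":0,"claw":0.5},{"dx":-0.026,"dy":0.037,"dz":0,"wx":0,"wy":0,"wz":0,"claw":0.5},{"dx":-0.026,"dy":0.037,"dz":0,"wx":0,"wy":0,"wz":0,"claw":0.5},{"dx":-0.026,"dy":0.037,"dz":0,"wx":0,"wy":0,"wz":0,"claw":0.5}])

```text
clock: 2.05
tool_pos: [0.4519, 0.2995, 0.2496]
eef_rot: [0.778, 0.628, -0.0, -0.0]
contact_force: [0.5, 0.5, 0.0]
opening: 0.502
```

drive_tool(commands=[{"dx":-0.043,"dy":0.004,"dz":0,"wx":0,"wy":0,"wz":0,"claw":0.5},{"dx":-0.043,"dy":0.004,"dz":0,"wx":0,"wy":0,"wz":0,"claw":0.5},{"dx":-0.043,"dy":0.004,"dz":0,"wx":0,"wy":0,"wz":0,"claw":0.5},{"dx":-0.043,"dy":0.004,"dz":0,"wx":0,"wy":0,"wz":0,"claw":0.5},{"dx":-0.043,"dy":0.004,"dz":0,"wx":0,"wy":0,"wz":0,"claw":0.5},{"dx":-0.043,"dy":0.004,"dz":0,"wx":0,"wy":0,"wz":0,"claw":0.5},{"dx":-0.043,"dy":0.004,"dz":0,"wx":0,"wy":0,"wz":0,"claw":0.5},{"dx":-0.043,"dy":0.004,"dz":0,"wx":0,"wy":0,"wz":0,"claw":0.5},{"dx":-0.043,"dy":0.004,"dz":0,"wx":0,"wy":0,"wz":0,"claw":0.5},{"dx":-0.043,"dy":0.004,"dz":0,"wx":0,"wy":0,"wz":0,"claw":0.5}])

```text
clock: 3.05
tool_pos: [0.3988, -0.1294, 0.2497]
eef_rot: [0.778, 0.628, 0.0, -0.0]
contact_force: [0.9, -0.2, 0.6]
opening: 0.503
```

drive_tool(commands=[{"dx":0,"dy":0,"dz":0,"wx":0,"wy":0,"wz":0.14,"claw":0.5},{"dx":0,"dy":0,"dz":0,"wx":0,"wy":0,"wz":0.14,"claw":0.5},{"dx":0,"dy":0,"dz":0,"wx":0,"wy":0,"wz":0.14,"claw":0.5},{"dx":0,"dy":0,"dz":0,"wx":0,"wy":0,"wz":0.14,"claw":0.5},{"dx":0,"dy":0,"dz":0,"wx":0,"wy":0,"wz":0.14,"claw":0.5},{"dx":0,"dy":0,"dz":0,"wx":0,"wy":0,"wz":0.14,"claw":0.5},{"dx":0,"dy":0,"dz":0,"wx":0,"wy":0,"wz":0.14,"claw":0.5},{"dx":0,"dy":0,"dz":0,"wx":0,"wy":0,"wz":0.1,"claw":0.5},{"dx":0,"dy":0,"dz":0,"wx":0,"wy":0,"wz":0,"claw":0.5},{"dx":0,"dy":0,"dz":0,"wx":0,"wy":0,"wz":0,"claw":0.5}])

```text
clock: 4.05
tool_pos: [0.3992, -0.1277, 0.2496]
eef_rot: [0.99, 0.14, -0.0, -0.0]
contact_force: [-0.1, -0.1, -0.7]
opening: 0.499
```

Run:
```python
from plant import r,snapshot
import cv2,numpy as np
st=r.get_state();s=snapshot("wrist")
np.savez("pics/w1.npz",tool_pos=st["tool_pos"],eef_rot=st["eef_rot"],**s)
cv2.imwrite("pics/w1.png",s["color"][:,:,::-1])
print(st["tool_pos"],st["eef_rot"],st["clock"],st["q"],st["opening"])
```

```text
[ 0.39916661 -0.12765477  0.24962433] [ 9.90175280e-01  1.39831668e-01 -1.25077617e-04 -5.54406032e-05] 4.05 [-0.09278438  0.46814863  0.43824282  2.17156618 -0.36213899  0.57099162
 -0.67826918] 0.49877414422931693
```

View pics/w1.png

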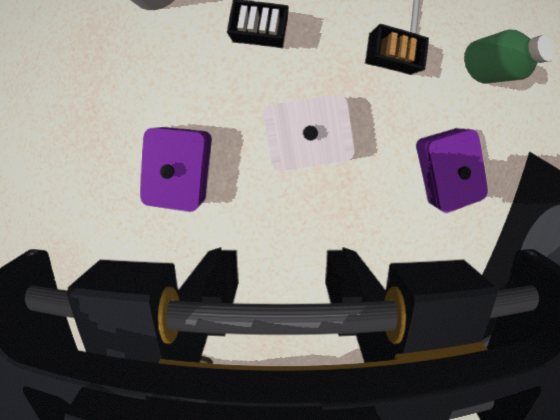

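The wrist view shows the tin's lid centred at (311,133), the bins' tops at (258,20) and (398,47), and the look-alikes at either side. The rail is out of the frame, so I'll go forward.

drive_tool(commands=[{"dx":0.03,"dy":0,"dz":-0.01,"wx":0,"wy":0,"wz":0.05,"claw":0.5},{"dx":0.03,"dy":0,"dz":-0.01,"wx":0,"wy":0,"wz":0.05,"claw":0.5},{"dx":0.03,"dy":0,"dz":-0.01,"wx":0,"wy":0,"wz":0.05,"claw":0.5},{"dx":0.01,"dy":0,"dz":-0.01,"wx":0,"wy":0,"wz":0,"claw":0.5},{"dx":0,"dy":0,"dz":0,"wx":0,"wy":0,"wz":0,"claw":0.5},{"dx":0,"dy":0,"dz":0,"wx":0,"wy":0,"wz":0,"claw":0.5}])

```text
clock: 4.7
tool_pos: [0.4958, -0.1064, 0.2893]
eef_rot: [0.998, 0.064, -0.001, -0.0]
contact_force: [-0.0, -0.7, -0.5]
opening: 0.497
```

Run:
```python
from plant import r,snapshot
import cv2,numpy as np
st=r.get_state();s=snapshot("wrist")
np.savez("pics/w2.npz",tool_pos=st["tool_pos"],eef_rot=st["eef_rot"],**s)
cv2.imwrite("pics/w2.png",cv2.resize(s["color"][:300,100:500,::-1],None,fx=2,fy=2,interpolation=cv2.INTER_CUBIC))
print(st["tool_pos"],st["eef_rot"],st["clock"])
```

```text
[ 0.49578968 -0.10638286  0.28930181] [ 9.97942170e-01  6.41176213e-02 -5.60606448e-04 -2.02993084e-04] 4.7
```

View pics/w2.png

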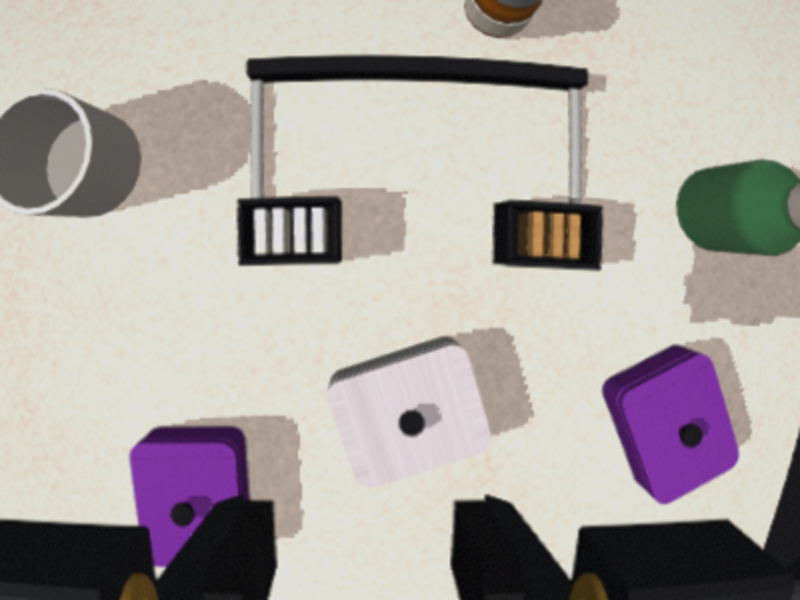

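The wrist view shows the rail's front lower edge from crop (250,77) to (585,84), the bins' inner edges near x=340 and x=496, and the tin's lid between (330,385), (460,345), (490,440) and (370,485).

```bash
cat > meas.py <<'E'
from h import *
def meas(s,st,tin=True):
    im=cv2.resize(s["color"],None,fx=4,fy=4,interpolation=cv2.INTER_CUBIC).astype(int)
    up=lambda p:(np.asarray(p,float)+.5)/4-.5
    W=lambda p,z:onplane(*wray(s,up(p),st),z)
    blk=(im.max(2)<75).astype(np.uint8);blk[4*150:]=0
    blk=cv2.morphologyEx(blk,cv2.MORPH_CLOSE,np.ones((9,9)))
    cs=sorted(cv2.findContours(blk,0,cv2.CHAIN_APPROX_NONE)[0],key=cv2.contourArea)[::-1]
    cs=[c[:,0] for c in cs if cv2.contourArea(c)>3000]
    rail=max(cs,key=lambda c:np.ptp(c[:,0]));o={}
    # rail front: lowest border point per column
    c=np.array([[u,rail[rail[:,0]==u,1].max()] for u in range(rail[:,0].min()+30,rail[:,0].max()-30,4)])
    g=W(c,0);vx,vy,x0,y0=cv2.fitLine(g.astype(np.float32),cv2.DIST_HUBER,0,.001,.001).ravel()
    a=np.arctan2(vx,-vy) if vy<0 else np.arctan2(-vx,vy)
    M=np.array([[np.cos(a),np.sin(a)],[-np.sin(a),np.cos(a)]])   # world->org rot
    top=W(rail,.024)@M.T; n=M@np.array([x0,y0]);ym=(top[:,1].max()+top[:,1].min())/2
    o["rail"]=(a,n[0],ym,np.ptp(top[:,1]))
    O=M.T@np.array([n[0]-.1,ym]);o["org_from_rail"]=O
    for c in cs:
        if c is rail: continue
        b=(W(c,0)-O)@M.T;t=(W(c,.045)-O)@M.T
        if abs(b[:,0]).max()<.06: o[f"bin{len(o)}"]=np.round([*np.percentile(b[:,1],[1,99]),*np.percentile(t[:,1],[1,99]),*np.percentile(t[:,0],[1,99])],4)
    d=im[...,0]-im[...,1]
    if tin:
        m=((d>=6)&(im.min(2)>150)).astype(np.uint8);m=cv2.morphologyEx(m,cv2.MORPH_OPEN,np.ones((9,9)));m=cv2.morphologyEx(m,cv2.MORPH_CLOSE,np.ones((25,25)))
        cv2.imwrite("pics/mask.png",m*255)
        c=max(cv2.findContours(m,0,cv2.CHAIN_APPROX_NONE)[0],key=cv2.contourArea)[:,0]
        (cx,cy),(w,h),an=cv2.minAreaRect((W(c,.04)*1000).astype(np.float32))
        if w>h: w,h,an=h,w,an-90
        yaw=(np.radians(an)+np.pi/2)%np.pi-np.pi/2   # direction of short side
        C=np.array([cx,cy])/1000
        o["tin"]=(C,w,h,yaw);o["tin_org"]=((C-O)@M.T,yaw-a)
    return o
if __name__=="__main__":
    import sys
    s=dict(np.load(sys.argv[1]))
    for k,v in meas(s,s).items(): print(k,v)
E
python3 meas.py pics/w2.npz
python3 - <<'E'
import numpy as np;s=np.load("pics/w2.npz");c=s["color"]
print(c[210,290],c[190,330],c[150,250],c[200,360])
E
```

```text
rail (np.float32(0.12965152), np.float32(0.657275), np.float64(-0.20332826420425376), np.float64(0.21273628837373304))
org_from_rail [ 0.57888582 -0.12957243]
bin2 [-0.125  -0.05   -0.1081 -0.041  -0.021   0.018 ]
bin3 [ 0.0496  0.1166  0.048   0.108  -0.021   0.0177]
tin (array([ 0.48164716, -0.14101062]), 115.87875366210938, 166.49114990234375, np.float64(-1.4986599481381928))
tin_org (array([-0.09790137,  0.00122966]), np.float64(-1.628311464814142))
[222 213 217] [221 212 216] [224 224 219] [170 155 144]
```

```bash
sed -i 's/m=((d>=6)&(im.min(2)>150))/m=((d>=5)\&(im[...,2]-im[...,1]>=2)\&(im.min(2)>150))/' meas.py; python3 meas.py pics/w2.npz | grep tin;python3 - <<'E'
import sys;sys.path.insert(0,".")
from h import *
s=dict(np.load("pics/w2.npz"))
print(onplane(*wray(s,[[100+411/2,422/2]],s),.053))
E
```

```text
tin (array([ 0.46339136, -0.13801216]), 71.46197509765625, 89.0603256225586, np.float64(0.4515263128077569))
tin_org (array([-0.11561628,  0.00656322]), np.float64(0.3218747961318078))
[[ 0.46383566 -0.1380062 ]]
```

The organiser sits at (0.5785,-0.1296) with yaw 0.130. The tin is at organiser (-116, +6.6) mm, turned +0.32 rad.

1. Nudge the front of its left face with closed fingertips. This turns it clockwise and shifts it right.
2. Push it from behind with two fingers.

drive_tool(commands=[{"dx":0,"dy":0,"dz":0,"wx":0,"wy":0,"wz":-0.142,"claw":0},{"dx":-0.0055,"dy":-0.0107,"dz":0.03,"wx":0,"wy":0,"wz":0,"claw":0},{"dx":-0.0055,"dy":-0.0107,"dz":0.035,"wx":0,"wy":0,"wz":0,"claw":0},{"dx":-0.0055,"dy":-0.0107,"dz":0.035,"wx":0,"wy":0,"wz":0,"claw":0},{"dx":-0.0055,"dy":-0.0107,"dz":0.035,"wx":0,"wy":0,"wz":0,"claw":0},{"dx":-0.0055,"dy":-0.0107,"dz":0.035,"wx":0,"wy":0,"wz":0,"claw":0},{"dx":-0.0055,"dy":-0.0107,"dz":0.035,"wx":0,"wy":0,"wz":0,"claw":0},{"dx":0,"dy":0,"dz":0.03,"wx":0,"wy":0,"wz":0,"claw":0},{"dx":0,"dy":0,"dz":0.02,"wx":0,"wy":0,"wz":0,"claw":0},{"dx":0,"dy":0,"dz":0.008,"wx":0,"wy":0,"wz":0,"claw":0},{"dx":0,"dy":0,"dz":0,"wx":0,"wy":0,"wz":0,"claw":0},{"dx":0,"dy":0,"dz":0,"wx":0,"wy":0,"wz":0,"claw":0}])

```text
clock: 5.95
tool_pos: [0.4503, -0.0538, 0.0311]
eef_rot: [0.991, 0.132, -0.003, -0.001]
contact_force: [0.4, 0.1, 1.2]
opening: 0.004
```

drive_tool(commands=[{"dx":0,"dy":0.005,"dz":0.003,"wx":0,"wy":0,"wz":0,"claw":0},{"dx":0,"dy":0.005,"dz":0,"wx":0,"wy":0,"wz":0,"claw":0},{"dx":0,"dy":0.005,"dz":0,"wx":0,"wy":0,"wz":0,"claw":0},{"dx":0,"dy":0.003,"dz":0,"wx":0,"wy":0,"wz":0,"claw":0},{"dx":0,"dy":0.002,"dz":0,"wx":0,"wy":0,"wz":0,"claw":0},{"dx":0,"dy":0.002,"dz":0,"wx":0,"wy":0,"wz":0,"claw":0},{"dx":0,"dy":0.002,"dz":0,"wx":0,"wy":0,"wz":0,"claw":0},{"dx":0,"dy":0.002,"dz":0,"wx":0,"wy":0,"wz":0,"claw":0},{"dx":0,"dy":0.002,"dz":0,"wx":0,"wy":0,"wz":0,"claw":0},{"dx":0,"dy":0.002,"dz":0,"wx":0,"wy":0,"wz":0,"claw":0},{"dx":0,"dy":0.002,"dz":0,"wx":0,"wy":0,"wz":0,"claw":0},{"dx":0,"dy":0.002,"dz":0,"wx":0,"wy":0,"wz":0,"claw":0}])

```text
clock: 7.15
tool_pos: [0.4603, -0.0861, 0.0279]
eef_rot: [0.991, 0.135, -0.003, -0.001]
contact_force: [-0.2, 4.1, 1.9]
opening: 0.005
```

```bash
cat > shot.py <<'E'
import sys
from plant import r,snapshot
from meas import *
st=r.get_state();s=snapshot("wrist")
s.update(tool_pos=st["tool_pos"],eef_rot=st["eef_rot"]);np.savez(f"pics/{sys.argv[1]}.npz",**s)
q=st["eef_rot"];print(st["clock"],np.round(st["tool_pos"],4),"toolyaw",2*np.arctan2(q[1],q[0]),st["contact_force"])
try:
    for k,v in meas(s,s).items(): print(k,v)
except Exception as e: print("ERR",e)
E
python3 shot.py w3
```

```text
7.15 [ 0.4603 -0.0861  0.0279] toolyaw 0.269953890536045 [-0.19296798  4.06927658  1.88350313]
rail (np.float32(0.13315627), np.float32(0.53590035), np.float64(-0.12490547208767225), np.float64(0.06986892104865945))
org_from_rail [ 0.44862453 -0.06592829]
tin (array([ 0.44649374, -0.18077754]), 18.480321884155273, 44.685001373291016, np.float64(0.4085896645805227))
tin_org (array([-0.01735967, -0.1135497 ]), np.float64(0.27543339479178064))
```

drive_tool(commands=[{"dx":0,"dy":-0.015,"dz":0,"wx":0,"wy":0,"wz":0,"claw":0},{"dx":0,"dy":-0.005,"dz":-0.02,"wx":0,"wy":0,"wz":0,"claw":0.5},{"dx":0,"dy":0,"dz":-0.04,"wx":0,"wy":0,"wz":0,"claw":0.5},{"dx":0,"dy":0,"dz":-0.045,"wx":0,"wy":0,"wz":0,"claw":0.5},{"dx":0.01,"dy":0.02,"dz":-0.045,"wx":0,"wy":0,"wz":0,"claw":0.5},{"dx":0.01,"dy":0.02,"dz":-0.045,"wx":0,"wy":0,"wz":0.05,"claw":0.5},{"dx":0.01,"dy":0.01,"dz":-0.045,"wx":0,"wy":0,"wz":0.05,"claw":0.5},{"dx":0,"dy":0,"dz":0,"wx":0,"wy":0,"wz":0,"claw":0.5},{"dx":0,"dy":0,"dz":0,"wx":0,"wy":0,"wz":0,"claw":0.5}])

```text
clock: 8.1
tool_pos: [0.498, -0.1075, 0.2673]
eef_rot: [0.996, 0.085, -0.002, -0.001]
contact_force: [0.6, 1.0, -0.4]
opening: 0.5
```

```bash
python3 shot.py w4
```

```text
8.1 [ 0.498  -0.1075  0.2673] toolyaw 0.16985198453613826 [ 0.58512577  0.9793779  -0.37630772]
rail (np.float32(0.13021882), np.float32(0.65697795), np.float64(-0.20337586014499526), np.float64(0.21276235187306292))
org_from_rail [ 0.57867087 -0.12932978]
bin2 [-0.1261 -0.05   -0.108  -0.0404 -0.021   0.0182]
bin3 [ 0.0496  0.1169  0.0481  0.1079 -0.0208  0.0178]
tin (array([ 0.46308075, -0.14960919]), 71.45166015625, 89.11793518066406, np.float64(0.3800962377616557))
tin_org (array([-0.11724478, -0.00509822]), np.float64(0.24987741897789562))
```

drive_tool(commands=[{"dx":0,"dy":0,"dz":0,"wx":0,"wy":0,"wz":-0.11,"claw":0.5},{"dx":0,"dy":0,"dz":0,"wx":0,"wy":0,"wz":-0.1,"claw":0.5},{"dx":-0.036,"dy":0.009,"dz":0.01,"wx":0,"wy":0,"wz":0,"claw":0.5},{"dx":-0.036,"dy":0.009,"dz":0.02,"wx":0,"wy":0,"wz":0,"claw":0.5},{"dx":-0.036,"dy":0.008,"dz":0.03,"wx":0,"wy":0,"wz":0,"claw":0.5},{"dx":0,"dy":0,"dz":0.04,"wx":0,"wy":0,"wz":0,"claw":0.5},{"dx":0,"dy":0,"dz":0.04,"wx":0,"wy":0,"wz":0,"claw":0.5},{"dx":0,"dy":0,"dz":0.04,"wx":0,"wy":0,"wz":0,"claw":0.5},{"dx":0,"dy":0,"dz":0.04,"wx":0,"wy":0,"wz":0,"claw":0.5},{"dx":0,"dy":0,"dz":0.022,"wx":0,"wy":0,"wz":0,"claw":0.5},{"dx":0,"dy":0,"dz":0,"wx":0,"wy":0,"wz":0,"claw":0.5},{"dx":0,"dy":0,"dz":0,"wx":0,"wy":0,"wz":0,"claw":0.5}])

```text
clock: 9.35
tool_pos: [0.4102, -0.1738, 0.03]
eef_rot: [0.982, 0.188, -0.009, -0.004]
contact_force: [-0.2, -0.3, 0.3]
opening: 0.502
```

```bash
python3 shot.py w5|head -1; python3 -c "
import numpy as np,cv2
cv2.imwrite('pics/w5.png',np.load('pics/w5.npz')['color'][:,:,::-1])"
```

```text
9.35 [ 0.4102 -0.1738  0.03  ] toolyaw 0.3787390103809349 [-0.16572295 -0.34514765  0.3385681 ]
```

View pics/w5.png

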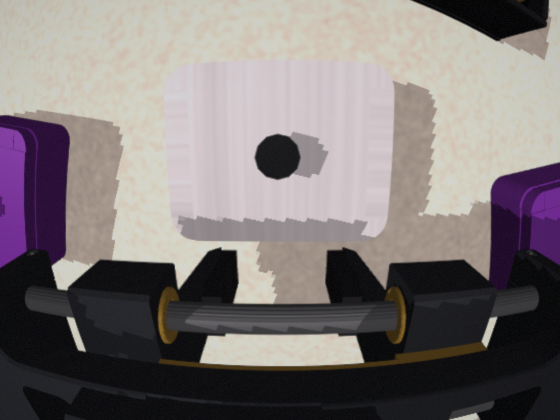

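The wrist view shows the tin square ahead of the open fingertips: lid from x=165 to 392, inner finger edges at 238 and 327. I'll start the turning push.

drive_tool(commands=[{"dx":0.005,"dy":0,"dz":0,"wx":0,"wy":0,"wz":0,"claw":0.5},{"dx":0.005,"dy":0,"dz":0.002,"wx":0,"wy":0,"wz":0,"claw":0.5},{"dx":0.003,"dy":0,"dz":0.001,"wx":0,"wy":0,"wz":0,"claw":0.5},{"dx":0.004,"dy":-0.001,"dz":0,"wx":0,"wy":0,"wz":0.025,"claw":0.5},{"dx":0.004,"dy":-0.001,"dz":0,"wx":0,"wy":0,"wz":0.025,"claw":0.5},{"dx":0.004,"dy":-0.001,"dz":0,"wx":0,"wy":0,"wz":0.025,"claw":0.5},{"dx":0.004,"dy":-0.001,"dz":0,"wx":0,"wy":0,"wz":0.025,"claw":0.5},{"dx":0.004,"dy":-0.001,"dz":0,"wx":0,"wy":0,"wz":0.025,"claw":0.5},{"dx":0.004,"dy":-0.001,"dz":0,"wx":0,"wy":0,"wz":0.025,"claw":0.5},{"dx":0,"dy":0,"dz":0,"wx":0,"wy":0,"wz":0,"claw":0.5}])

```text
clock: 10.4
tool_pos: [0.4439, -0.1556, 0.0273]
eef_rot: [0.993, 0.115, -0.008, -0.004]
contact_force: [-2.6, 0.3, 2.5]
opening: 0.5
```

```bash
python3 shot.py w6; python3 -c "
import numpy as np,cv2
cv2.imwrite('pics/w6.png',np.load('pics/w6.npz')['color'][:,:,::-1])"
```

```text
10.4 [ 0.4439 -0.1556  0.0273] toolyaw 0.23006397430601008 [-2.59502934  0.28142452  2.50368995]
rail (np.float32(0.049936607), np.float32(0.54516435), np.float64(-0.07452818168200168), np.float64(0.08807355388763977))
org_from_rail [ 0.44832956 -0.05221452]
tin (array([ 0.49879687, -0.13951662]), 50.97554016113281, 90.1496353149414, np.float64(0.22358898497945146))
tin_org (array([ 0.04604664, -0.08971239]), np.float64(0.17365237749940232))
```

drive_tool(commands=[{"dx":0.0025,"dy":-0.001,"dz":0,"wx":0,"wy":0,"wz":0.025,"claw":0.5},{"dx":0.0025,"dy":-0.001,"dz":0,"wx":0,"wy":0,"wz":0.025,"claw":0.5},{"dx":0.0025,"dy":-0.001,"dz":0,"wx":0,"wy":0,"wz":0.025,"claw":0.5},{"dx":0.0025,"dy":-0.001,"dz":0,"wx":0,"wy":0,"wz":0.025,"claw":0.5},{"dx":0.003,"dy":0,"dz":0,"wx":0,"wy":0,"wz":0,"claw":0.5},{"dx":0.003,"dy":0,"dz":0,"wx":0,"wy":0,"wz":0,"claw":0.5},{"dx":0,"dy":0,"dz":0,"wx":0,"wy":0,"wz":0,"claw":0.5},{"dx":0,"dy":0,"dz":0,"wx":0,"wy":0,"wz":0,"claw":0.5}])

```text
clock: 11.25
tool_pos: [0.4592, -0.1492, 0.0268]
eef_rot: [0.998, 0.065, -0.008, -0.004]
contact_force: [-4.2, -0.1, 4.3]
opening: 0.502
```

```bash
python3 shot.py w7
python3 - <<'E'
import sys;sys.path.insert(0,".")
from meas import *
s=dict(np.load("pics/w7.npz"));o=meas(s,s);C,w,h,y=o["tin"]
F=C+(w/2-36)/1000*np.array([np.cos(y),np.sin(y)]);a=.13
M=np.array([[np.cos(a),np.sin(a)],[-np.sin(a),np.cos(a)]]);print("tin org",M@(F-[.5787,-.1294]),y-a,w,h)
cv2.imwrite("pics/w7.png",s["color"][:,:,::-1])
E
```

```text
11.25 [ 0.4592 -0.1492  0.0268] toolyaw 0.12955386625874893 [-4.20930062 -0.1377461   4.25163009]
rail (np.float32(0.1703301), np.float32(0.52461326), np.float64(-0.3110125985045481), np.float64(0.08665148209072654))
org_from_rail [ 0.47118767 -0.23453669]
tin (array([ 0.51802399, -0.13826924]), 45.382144927978516, 90.10847473144531, np.float64(0.12254453364453388))
tin_org (array([0.06247662, 0.08693523]), np.float64(-0.04778557356753277))
tin org [-0.07462234 -0.0008295 ] -0.007455466355466123 45.382144927978516 90.10847473144531
```

View pics/w7.png

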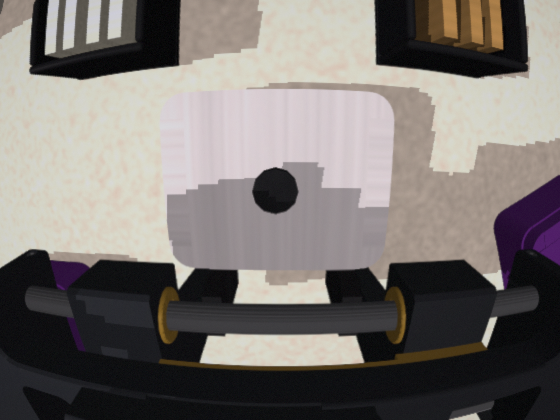

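The tin is square (−0.007 rad) and about 1 mm right of the line. I'll back off a little to narrow and centre the fingers, then push on.

drive_tool(commands=[{"dx":-0.005,"dy":0,"dz":0,"wx":0,"wy":0,"wz":0,"claw":0.5},{"dx":0,"dy":-0.003,"dz":-0.001,"wx":0,"wy":0,"wz":0,"claw":0.4},{"dx":0,"dy":0,"dz":0,"wx":0,"wy":0,"wz":0,"claw":0.4},{"dx":0,"dy":0,"dz":0,"wx":0,"wy":0,"wz":0,"claw":0.4},{"dx":0.004,"dy":0,"dz":0,"wx":0,"wy":0,"wz":0,"claw":0.4},{"dx":0.004,"dy":0,"dz":0,"wx":0,"wy":0,"wz":0,"claw":0.4},{"dx":0.004,"dy":0,"dz":0,"wx":0,"wy":0,"wz":0,"claw":0.4},{"dx":0.004,"dy":-0.0002,"dz":0,"wx":0,"wy":0,"wz":0,"claw":0.4},{"dx":0.004,"dy":-0.0002,"dz":0,"wx":0,"wy":0,"wz":0,"claw":0.4},{"dx":0.004,"dy":-0.0002,"dz":0,"wx":0,"wy":0,"wz":0,"claw":0.4},{"dx":0,"dy":0,"dz":0,"wx":0,"wy":0,"wz":0,"claw":0.4},{"dx":0,"dy":0,"dz":0,"wx":0,"wy":0,"wz":0,"claw":0.4}])

```text
clock: 12.5
tool_pos: [0.4772, -0.1435, 0.0275]
eef_rot: [0.998, 0.065, -0.008, -0.003]
contact_force: [-3.7, -0.6, 3.5]
opening: 0.398
```

```bash
cat > t.py <<'E'
import sys
from plant import r,snapshot
from meas import *
st=r.get_state();s=snapshot("wrist");s.update(tool_pos=st["tool_pos"],eef_rot=st["eef_rot"]);np.savez(f"pics/{sys.argv[1]}.npz",**s)
cv2.imwrite(f"pics/{sys.argv[1]}.png",s["color"][:,:,::-1])
q=st["eef_rot"];a=.13;M=np.array([[np.cos(a),np.sin(a)],[-np.sin(a),np.cos(a)]]);G=np.array([.5787,-.1294])
print(st["clock"],"TCP org",np.round(M@(st["tool_pos"][:2]-G),4),st["tool_pos"][2],"yaw",2*np.arctan2(q[1],q[0])-a,np.round(M@st["contact_force"][:2],1),st["contact_force"][2])
im=cv2.resize(s["color"],None,fx=4,fy=4,interpolation=cv2.INTER_CUBIC).astype(int)
m=((im[...,0]-im[...,1]>=5)&(im[...,2]-im[...,1]>=2)&(im.min(2)>70)).astype(np.uint8)
m[4*270:]=0
m=cv2.morphologyEx(cv2.morphologyEx(m,cv2.MORPH_OPEN,np.ones((17,17))),cv2.MORPH_CLOSE,np.ones((25,25)))
c=max(cv2.findContours(m,0,cv2.CHAIN_APPROX_NONE)[0],key=cv2.contourArea)[:,0]
g=(onplane(*wray(s,(c+.5)/4-.5,s),.04)-G)@M.T
(_,_),(w,h),an=cv2.minAreaRect((g*1000).astype(np.float32))
yc=np.percentile(g[:,1],[.5,99.5]);print("lid y",yc,yc.mean(),"front x",np.percentile(g[:,0],99.5),"centre x",np.percentile(g[:,0],99.5)-.036,"rect",w,h,an)
# front edge slope
f=[]
for y in np.arange(yc.mean()-.03,yc.mean()+.03,.002):
    k=abs(g[:,1]-y)<.0015; f.append((y,g[k,0].max()))
f=np.array(f);print("front yaw",-np.polyfit(*f.T,1)[0])
E
python3 t.py w8
```

```text
12.5 TCP org [-0.1025 -0.0008] 0.02749903861196228 yaw -0.00035388954756851443 [-3.8 -0.2] 3.455054178281463
lid y [-0.04503735  0.04480748] -0.00011493407511874512 front x -0.020134853734385817 centre x -0.056134853734385814 rect 89.99202728271484 72.49406433105469 89.88035583496094
front yaw -0.005644648087714546
```

The tin is centred to about 0.1 mm with its front at the gap mouth, so I'll push on straight.

drive_tool(commands=[{"dx":0.004,"dy":0,"dz":0,"wx":0,"wy":0,"wz":0,"claw":0.4},{"dx":0.004,"dy":0,"dz":0,"wx":0,"wy":0,"wz":0,"claw":0.4},{"dx":0.004,"dy":0,"dz":0,"wx":0,"wy":0,"wz":0,"claw":0.4},{"dx":0.004,"dy":0,"dz":0,"wx":0,"wy":0,"wz":0,"claw":0.4},{"dx":0.004,"dy":0,"dz":0,"wx":0,"wy":0,"wz":0,"claw":0.4},{"dx":0.004,"dy":0,"dz":0,"wx":0,"wy":0,"wz":0,"claw":0.4},{"dx":0.004,"dy":0,"dz":0,"wx":0,"wy":0,"wz":0,"claw":0.4},{"dx":0.004,"dy":0,"dz":0,"wx":0,"wy":0,"wz":0,"claw":0.4},{"dx":0.004,"dy":0,"dz":0,"wx":0,"wy":0,"wz":0,"claw":0.4},{"dx":0.004,"dy":0,"dz":0,"wx":0,"wy":0,"wz":0,"claw":0.4},{"dx":0,"dy":0,"dz":0,"wx":0,"wy":0,"wz":0,"claw":0.4}])

```text
clock: 13.65
tool_pos: [0.5176, -0.1381, 0.0268]
eef_rot: [0.998, 0.065, -0.008, -0.003]
contact_force: [-1.8, -1.0, 2.6]
opening: 0.404
```

```bash
python3 t.py w9
```

```text
13.65 TCP org [-0.0617 -0.0007] 0.026846139793112442 yaw 0.0003183198240290508 [-2.  -0.8] 2.5592906123152552
lid y [-0.04536859  0.04552597] 7.868606428323988e-05 front x 0.020569054220845734 centre x -0.015430945779154263 rect 91.06948852539062 72.5455093383789 89.96011352539062
front yaw -0.0018690701174913212
```

drive_tool(commands=[{"dx":0.004,"dy":0,"dz":0,"wx":0,"wy":0,"wz":0,"claw":0.4},{"dx":0.004,"dy":0,"dz":0,"wx":0,"wy":0,"wz":0,"claw":0.4},{"dx":0.004,"dy":0,"dz":0,"wx":0,"wy":0,"wz":0,"claw":0.4},{"dx":0.004,"dy":0,"dz":0,"wx":0,"wy":0,"wz":0,"claw":0.4},{"dx":0.004,"dy":0,"dz":0,"wx":0,"wy":0,"wz":0,"claw":0.4},{"dx":0.004,"dy":0,"dz":0,"wx":0,"wy":0,"wz":0,"claw":0.4},{"dx":0.004,"dy":0,"dz":0,"wx":0,"wy":0,"wz":0,"claw":0.4},{"dx":0.004,"dy":0,"dz":0,"wx":0,"wy":0,"wz":0,"claw":0.4},{"dx":0.004,"dy":0,"dz":0,"wx":0,"wy":0,"wz":0,"claw":0.4},{"dx":0.004,"dy":0,"dz":0,"wx":0,"wy":0,"wz":0,"claw":0.4},{"dx":0.004,"dy":0,"dz":0,"wx":0,"wy":0,"wz":0,"claw":0.4},{"dx":0.004,"dy":0,"dz":0,"wx":0,"wy":0,"wz":0,"claw":0.4}])

```text
clock: 14.9
tool_pos: [0.5642, -0.1321, 0.0262]
eef_rot: [0.998, 0.065, -0.009, -0.004]
contact_force: [-5.8, -0.4, 4.7]
opening: 0.398
```

```bash
python3 t.py w10
```

```text
14.9 TCP org [-0.0147 -0.0008] 0.026190678732651358 yaw -0.0004901554575554856 [-5.8  0.4] 4.698821975758198
lid y [-0.04544111  0.04536932] -3.589320042047747e-05 front x 0.06753016440920043 centre x 0.03153016440920043 rect 90.96212768554688 72.22260284423828 89.98412322998047
front yaw -0.005087261159228784
```

drive_tool(commands=[{"dx":0.004,"dy":0,"dz":0,"wx":0,"wy":0,"wz":0,"claw":0.4},{"dx":0.004,"dy":0,"dz":0,"wx":0,"wy":0,"wz":0,"claw":0.4},{"dx":0.004,"dy":0,"dz":0,"wx":0,"wy":0,"wz":0,"claw":0.4},{"dx":0.004,"dy":0,"dz":0,"wx":0,"wy":0,"wz":0,"claw":0.4},{"dx":0.004,"dy":0,"dz":0,"wx":0,"wy":0,"wz":0,"claw":0.4},{"dx":0.003,"dy":0,"dz":0,"wx":0,"wy":0,"wz":0,"claw":0.4},{"dx":0.002,"dy":0,"dz":0,"wx":0,"wy":0,"wz":0,"claw":0.4},{"dx":0.002,"dy":0,"dz":0,"wx":0,"wy":0,"wz":0,"claw":0.4},{"dx":0.001,"dy":0,"dz":0,"wx":0,"wy":0,"wz":0,"claw":0.4},{"dx":0.001,"dy":0,"dz":0,"wx":0,"wy":0,"wz":0,"claw":0.4},{"dx":0.001,"dy":0,"dz":0,"wx":0,"wy":0,"wz":0,"claw":0.4}])

```text
clock: 16.05
tool_pos: [0.594, -0.1282, 0.0257]
eef_rot: [0.998, 0.065, -0.009, -0.004]
contact_force: [-5.3, -0.7, 4.9]
opening: 0.399
```

```bash
python3 t.py w11
```

```text
16.05 TCP org [ 0.0153 -0.0008] 0.02574835474745005 yaw -0.0003335119725387803 [-5.3 -0.1] 4.871505524681641
lid y [-0.04499906  0.04486009] -6.94882949065466e-05 front x 0.09797106644418596 centre x 0.061971066444185964 rect 90.14276885986328 72.74633026123047 89.95671081542969
front yaw -0.0037529289157227576
```

About 2 mm remain. I'll go in 1 mm steps and watch the force.

drive_tool(commands=[{"dx":0.001,"dy":0,"dz":0,"wx":0,"wy":0,"wz":0,"claw":0.4},{"dx":0.001,"dy":0,"dz":0,"wx":0,"wy":0,"wz":0,"claw":0.4},{"dx":0,"dy":0,"dz":0,"wx":0,"wy":0,"wz":0,"claw":0.4}])

```text
clock: 16.4
tool_pos: [0.595, -0.1281, 0.0257]
eef_rot: [0.998, 0.065, -0.01, -0.004]
contact_force: [-8.0, -1.0, 6.5]
opening: 0.402
```

drive_tool(commands=[{"dx":0.001,"dy":0,"dz":0,"wx":0,"wy":0,"wz":0,"claw":0.4},{"dx":0,"dy":0,"dz":0,"wx":0,"wy":0,"wz":0,"claw":0.4}])

```text
clock: 16.6
tool_pos: [0.595, -0.1281, 0.0257]
eef_rot: [0.998, 0.065, -0.01, -0.004]
contact_force: [-10.1, -0.6, 7.9]
opening: 0.396
```

The tin has stalled on the rail: force is rising with no motion. I'll press lightly to square it, then back off and rise.

drive_tool(commands=[{"dx":0.001,"dy":0,"dz":0,"wx":0,"wy":0,"wz":0,"claw":0.4},{"dx":0.001,"dy":0,"dz":0,"wx":0,"wy":0,"wz":0,"claw":0.4},{"dx":0,"dy":0,"dz":0,"wx":0,"wy":0,"wz":0,"claw":0.4}])

```text
clock: 16.9
tool_pos: [0.5951, -0.1281, 0.0256]
eef_rot: [0.998, 0.064, -0.012, -0.004]
contact_force: [-12.8, -1.3, 11.7]
opening: 0.4
```

drive_tool(commands=[{"dx":-0.005,"dy":0,"dz":0,"wx":0,"wy":0,"wz":0,"claw":0.4},{"dx":-0.01,"dy":0,"dz":0,"wx":0,"wy":0,"wz":0,"claw":0.4},{"dx":-0.02,"dy":0,"dz":0,"wx":0,"wy":0,"wz":0,"claw":0.4},{"dx":-0.03,"dy":0,"dz":0,"wx":0,"wy":0,"wz":0,"claw":0.4},{"dx":-0.03,"dy":0,"dz":0,"wx":0,"wy":0,"wz":0,"claw":0.4},{"dx":0,"dy":0,"dz":-0.04,"wx":0,"wy":0,"wz":0,"claw":0.4},{"dx":0,"dy":0,"dz":-0.045,"wx":0,"wy":0,"wz":0,"claw":0.4},{"dx":0,"dy":0,"dz":-0.045,"wx":0,"wy":0,"wz":0,"claw":0.4},{"dx":0,"dy":0,"dz":-0.045,"wx":0,"wy":0,"wz":0,"claw":0.4},{"dx":0,"dy":0,"dz":-0.04,"wx":0,"wy":0,"wz":0,"claw":0.4},{"dx":0,"dy":0,"dz":0,"wx":0,"wy":0,"wz":0,"claw":0.4},{"dx":0,"dy":0,"dz":0,"wx":0,"wy":0,"wz":0,"claw":0.4}])

```text
clock: 18.1
tool_pos: [0.5102, -0.1405, 0.2426]
eef_rot: [0.998, 0.066, -0.006, -0.003]
contact_force: [-1.2, -0.2, -0.7]
opening: 0.398
```

```bash
python3 t.py w12
python3 - <<'E'
import sys;sys.path.insert(0,".")
from plant import snapshot
from meas import *
s=dict(np.load("pics/w12.npz"))
try:
    o=meas(s,s);print({k:v for k,v in o.items() if k in("rail","tin_org","org_from_rail")})
except Exception as e:print(e)
a=cv2.resize(s["color"][:240,80:480],None,fx=2,fy=2,interpolation=cv2.INTER_CUBIC)
cv2.imwrite("pics/w12c.png",a[:,:,::-1])
E
```

```text
18.1 TCP org [-0.0694 -0.0022] 0.2426158882306321 yaw 0.0012674982474606966 [-1.3 -0.1] -0.656409730856525
lid y [-0.04424733  0.04458655] 0.0001696105974577644 front x 0.09910099909458008 centre x 0.06310099909458008 rect 73.22479248046875 88.86311340332031 0.18447130918502808
front yaw -0.003927731830254303
{'rail': (np.float32(0.1360491), np.float32(0.65933526), np.float64(-0.20744531875679773), np.float64(0.2127556206191038)), 'org_from_rail': array([ 0.58230252, -0.12966592]), 'tin_org': (array([0.05880396, 0.00055577]), np.float64(-0.00644983437782054))}
```

View pics/w12c.png

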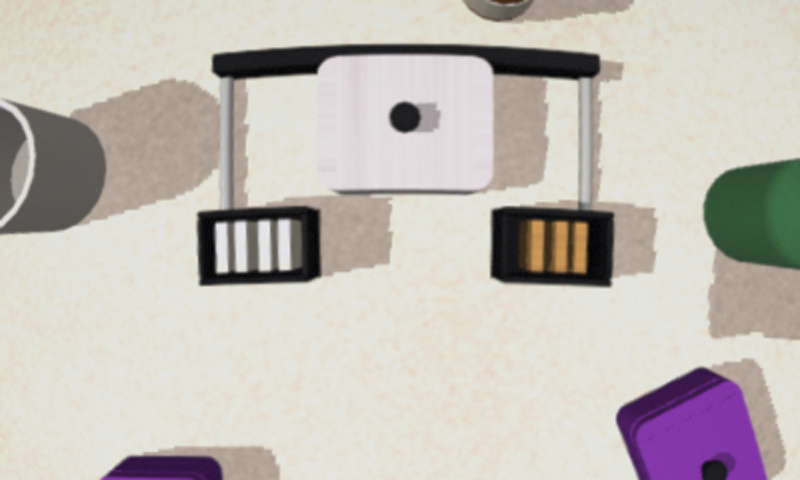

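The view shows the tin on the rail: lid from crop x=318 to 495, and rail from 214 to 600, so their middles match (406 and 407). The bystanders look undisturbed and the hand is clear, so I'm handing in.

```bash
python3 -c "
from plant import r
print(r.finish_job())"
```

```text
the job is handed in; nothing more can be done
None
```

The tin is through the gap and against the back rail, and I handed the job in at about 18 s. I first nudged the front of its left face with closed fingertips. Then I pushed it from behind with two fingertips, turning it square before the gap and running straight in. It was never gripped, and the knob was not touched.

**Last checks, from the wrist camera with the hand away:**
- **Position:** the tin's origin is at organiser x ≈ 63 mm (home is 64) and y ≈ +0.2 mm.
- **Squareness:** it is turned about 0.004 rad from square.
- **Rail contact:** the tin stopped at the rail while the push force rose to about 13 N.
- **Hand and bystanders:** the hand is about 0.2 m above the tin. I never approached the mug, soap or spice jar. They look undisturbed in the last picture, though the frame cuts all three off.

**Disagreement:** a fresh fit of the rail line from the last picture gave x ≈ 59 mm and −0.006 rad. I set it aside because the tin's lid covers part of the rail there, and used the organiser pose measured before the push.

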